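# Index the carving by four clicks and lock the turntable

## Task

Turn the half-carved block to its next face: press the orange dial in until its lock lets go, but without driving it to the bottom, and click it clockwise (seen from above) exactly four clicks, never running past the fourth. Let the dial spring fully back up on the fourth click, and only then push the red lever right over to lock the turntable. Leave the tools and other things on the bench as they are.

Things in the scene. Friction and masses are not known exactly. Their poses are not given: they have to be found in the camera images.
- stand: Indexing carving stand, fixed: low green box with an aluminium top, 160 (x) x 420 (y) x 50 mm high. Origin at the centre of its underside, z up. In its frame: dial axis at (0, -145) mm, red lever's pivot (0, -20, 72), turntable axis (0, 135). The turntable, geared to the dial, carries an octagonal wooden block, 222 mm high over the bench, disc 144 mm wide, and turns 11.25 degrees a click.
- dial_axis (a point): On the dial's upright axis, fixed to the stand, 94 mm above the bench: middle of the orange cap when the cap is at its highest. Cap: round, ribbed, 40 mm in diameter, 30 mm high (79 to 109 mm above the bench), gripped across its sides. It has 0 to 10 mm of free downward play on its shaft (unknown, 1 to 2 N shifts it); only after that does pressing move the dial.
- dial_top (a point): On the dial's axis, fixed to the stand, 109 mm above the bench: top of the cap at its highest. Below the cap, a black skirt 64 mm wide, 60 to 66 mm above the bench, with a white pointer. The dial is sprung: it starts down at about 4 N, then 4 N a mm. A lock stops it turning until it is 2 mm down (about 12 N); at 4 mm (about 20 N) it hits the bottom. 14 to 17 N, kept up while turning, is good.
- dial (a joint): Angle of the dial (rad), 0 at the start within 0.03 (pointer to the stand's -x, at the yellow scale line), growing clockwise seen from above; 0.524 (30 degrees, a scale line) a click, four clicks 2.094. Holding moment about 0.13 N m: it resists after each click, reverses half-way and pulls into the next. Let go at any click, it springs up and locks there; grip and press again to go on.
- lever_pivot (a point): Pivot of the red lever, fixed to the stand, 72 mm above the bench; the lever swings about the stand's y axis.
- lock_tip (a point): Centre of the red ball, 26 mm in diameter, at the tip of the lever, 70 mm from its pivot; the rod below is 10 mm thick. Open: it leans to the stand's -x (0.3 to 0.5 rad from upright); locked: it leans 0.5 rad to the stand's +x.
- lock (a joint): Angle of the red lever (rad): 0 = open, leaning to the stand's -x (starts at 0 to 0.2), 1.0 = locked, its stop, leaning to the stand's +x. It stays where it is left and moves with 1 to 3 N at its tip.
- gouge_a: Bystander: carving gouge with a yellow round handle, 22 mm thick, 208 mm long, lying behind the dial beyond the stand.
- gouge_b: Bystander: carving gouge with a wooden handle, 218 mm long, lying.
- mallet: Bystander: round wooden carver's mallet standing on its head, 84 mm in diameter, 200 mm high; origin at its foot.
- wax: Bystander: round flat tin, 76 mm in diameter, 50 mm high.
- cork_block: Bystander: cork sanding block 110 x 60 x 35 mm.
- dust_brush: Bystander: hand brush lying in front of the stand on the block's side.
- tea_mug: Bystander: blue mug 80 mm in diameter, 90 mm high.
- dial_stop: Fixed steel ring, 52 mm in diameter and 6 mm high, on the stand's top round the dial's axis, under the black skirt; origin at its underside, 50 mm above the bench. Dial up, the skirt stands 4 mm clear of it; a dial driven to the bottom lands on it, which must not happen.

How it is judged:
On the way, in this order (a step that is already met when the one before it is completed fails the run):
1. the dial stands on the fourth click and has been let go (value of joint dial between 1.97 and 2.22 rad and contact force between the fingers and stand below 0.5 N), for 0.2 s.
2. the red lever is pushed over to locked (value of joint lock above 0.85 rad), for 0.2 s.
At the end, for the whole second after the job is handed in: The dial stands four clicks clockwise of its start (2.094 rad, within 0.125) and the red lever is over at 0.85 rad or more (value of joint dial between 1.97 and 2.22 rad and value of joint lock above 0.85 rad); the robot touches nothing.
It fails at once if the dial is driven to the bottom (it presses on the stop ring) (contact force between dial_stop and anything else above 1 N).
It fails at once if the dial runs past the fourth click (more than half a click beyond it) (value of joint dial above 2.38 rad).
It fails at once if the lever is thrown before the dial has reached the fourth click (value of joint lock above 0.6 rad and value of joint dial below 1.8 rad).
It fails at once if a bystander is shifted by more than 20 mm (distance of any of gouge_a, gouge_b, mallet, wax, cork_block, dust_brush, tea_mug from where it was at the start of the episode above 0.02 m).
It also fails if it takes over 72 s, if anything falls off the work surface, if the arm or the gripper's body presses on something with over 40 N, if the wrist force passes 120 N, or if a joint passes its speed limit or range.

## Robot

A 6-joint arm with a two-finger parallel gripper is mounted at the origin on the work surface. World frame = base frame: x ahead of the robot, y to its left, z up, the work surface at z = 0. Lengths are in m, angles in rad, forces in N, time in s.
With the tool pointing down it reaches from about 0.375 to 0.925 m from the base axis. Payload 5.7 kg.
Tool frame: the origin (TCP) lies midway between the tips of the shut fingers; the grasp point (between the pads) lies 19 mm behind it; z points along the fingers, y is the line along which they close (so a half turn about z gives the same grasp; the last joint's range is limited). The gripper opens to 85 mm and grips with 20 to 120 N. Pads are 22 mm wide; open, the fingers measure 114 mm over their backs; the gripper's body (76 mm by 85 mm) begins 54 mm behind the grasp point. The pads swing forward as they close: fully open they stand 13 mm farther back than shut.
Start: joints at [-1.423, 0.359, 1.51, -0, 1.272, -0.115], TCP at [0.156, -0.579, 0.231] pointing down, gripper open.
Joint ranges: [-2.97, 2.97], [-1.01, 2.36], [0.21, 2.38], [-0.96, 4.11], [0.2, 2.71], [-2.98, 2.98]. Speed limits (rad/s): [2.39, 2.39, 3.14, 3.14, 3.14, 3.14].

## Interface

Orientations are given as a unit quaternion [x, y, z, w].
In Python, from plant import env gives the robot as it stands.
- The arm moves only by the tool play_rows, never from a script. Its argument "rows" is a list of rows, each a list of 7 numbers: the turn, a rotation vector about the world's x, y, z in rad, then the shift along the world's x, y, z in m, then the finger opening in m, from 0 to 0.0854. In form: [[ax, ay, az, dx, dy, dz, grip], ...]. A call has 1 to 12 rows; each row is the pose to reach, as a shift and turn from the pose commanded when the call began; what a row does not reach only later rows make up. A row lasts 1/8 s, in which the tool goes at most 62.5 mm and 10.7 degrees, less where a joint would pass 70% of its speed; a pose out of reach is approached as far as the arm can. A call with a gripper value outside its range is refused whole. The fingers move at their own pace and stop on an object; "newtons" is the grip in N (left out, the last holds). Time passes only in rows, so rows that repeat a pose let the fingers close. It gives the time, the measured TCP pose, the force, the opening and the grip force at its end, in the units of the state.
- env.state(): the state, without advancing time (a new reading comes with each control period).
- env.get_image(name): name is "scene" or "top" or "wrist"; returns a dict with "color" (384x512x3 uint8, blue, green, red), "fovy" (degrees; the focal length in pixels is half the picture's height over the tangent of half this angle, whatever the lens; pixels are square), "cx", "cy" (the principal point, pixels), "k1" (the pictures are not rectified: a ray, as slopes to the right and down, at radius r is drawn at 1 + k1 r^2 times it, then the intrinsics apply), "T" (4x4, takes a point from camera to world coordinates); the wrist camera has in their place "mount" (4x4, takes a point from camera to tool coordinates, whose origin is the TCP and whose axes are the flange's). Camera axes: x right, y down, z forward; pixel columns grow to the right and rows downward; lengths in m; the calibration is good to about 2 mm. A picture is of the moment at which its call begins: read the wrist's pose just before it. There is no depth.
- env.close_job(): hands the job in; it is judged then, once.
Trained networks look in the newest picture that a camera, given by its name, has taken for a name from the list of things; names that differ only in an ending like _2 or _b are one class to them, and where a whole thing is asked for, a point or a joint stands for the part that bears it (a point fixed in the world has none). Each returns a list of dicts, best first, with "score" (0 to 1); they miss things now and then, are a little off and sometimes report something else, mostly with a low value. They report only what shows in the picture. A call takes as long as a camera call.
- env.spot_in(camera, name): "position" ([column, row] in pixels, amid what is visible of it).
The state is a dict: "t": time; "joint_pos": joint angles; "joint_vel": joint speeds; "joint_efforts": joint torques, N m; "eef_pos": TCP position; "tcp_rot": TCP orientation; "force": force on the tool from outside, world axes, zero at the start; "torque": the same for the moment, N m; "width": opening from 0.0 (shut) to 1.0 (fully open); "gripper_force": force on a finger pad.
Only numpy, scipy, OpenCV 4.12 (cv2) and the standard library are available. Lean on these libraries where they do the work, as an engineer would, in place of code of your own. Each camera call takes 0.05 s, during which the arm holds its last target. There are 200 camera calls.

## Working session

There is one attempt and no reset: what is moved stays moved. The work goes in short steps, Python scripts to look and compute and a tool call to move; the robot and the scene stay as the last step left them, time stands still between calls to the robot, and variables do not carry over. Pictures are saved under pics/ and viewed, at most 10 in all, crops included, and the job is handed in when it is done.

Besides the shell and the picture viewer there is one more tool, called after ">>>" by a JSON object that holds its "api" and its "payload", one argument or row to a line. play_rows: Moves the arm, as the interface text tells. Its arguments: {"type":"object","properties":{"rows":{"type":"array"},"newtons":{"type":"number"}},"required":["rows"]}

```bash
mkdir -p pics; ls; cat > h.py <<'E'
import numpy as np, cv2
from plant import env
from scipy.spatial.transform import Rotation as R
def cam(n, save=None):
    s=env.state(); im=env.get_image(n)
    if save: cv2.imwrite('pics/'+save,im['color'])
    if 'T' in im: T=np.array(im['T'])
    else:
        A=np.eye(4);A[:3,:3]=R.from_quat(s['tcp_rot']).as_matrix();A[:3,3]=s['eef_pos'];T=A@np.array(im['mount'])
    f=192/np.tan(np.radians(im['fovy'])/2)
    return dict(T=T,f=f,cx=im['cx'],cy=im['cy'],k1=im['k1'],im=im['color'])
def toz(c,p,z):
    K=np.array([[c['f'],0,c['cx']],[0,c['f'],c['cy']],[0,0,1]])
    u=cv2.undistortPoints(np.array([[p]],float),K,np.array([c['k1'],0,0,0.]))[0,0]
    d=c['T'][:3,:3]@np.array([u[0],u[1],1]);o=c['T'][:3,3]
    return o+d*(z-o[2])/d[2]
def proj(c,P):
    q=np.linalg.inv(c['T'])@np.append(P,1);u=q[:2]/q[2];u=u*(1+c['k1']*(u@u))
    return c['f']*u+[c['cx'],c['cy']]
E
python3 - <<'E'
from h import *
Z=dict(dial=.1,lock=.13,stand=.05,gouge_a=.01,gouge_b=.01,mallet=.1,wax=.05,tea_mug=.09,dust_brush=.02,cork_block=.035)
for n in('scene','top'):
    c=cam(n,n+'.png')
    for k,z in Z.items():
        for r in env.spot_in(n,k)[:2]: print(n,k,round(r['score'],2),np.round(r['position']),np.round(toz(c,r['position'],z),3))
c0=cv2.imread('pics/scene.png')
print(env.state())
E
```

```text
pics
scene dial 0.69 [224. 201.] [ 0.648 -0.075  0.1  ]
scene stand 0.66 [276. 216.] [0.582 0.095 0.05 ]
scene stand 0.35 [405. 225.] [0.402 0.508 0.05 ]
scene gouge_a 0.63 [208. 241.] [ 0.766 -0.07   0.01 ]
scene gouge_a 0.56 [259. 189.] [ 0.44  -0.047  0.01 ]
scene gouge_b 0.63 [208. 241.] [ 0.766 -0.07   0.01 ]
scene gouge_b 0.56 [259. 189.] [ 0.44  -0.047  0.01 ]
scene mallet 0.67 [163. 163.] [ 0.577 -0.397  0.1  ]
scene wax 0.82 [380. 232.] [0.479 0.44  0.05 ]
scene wax 0.42 [260. 187.] [ 0.471 -0.029  0.05 ]
scene tea_mug 0.71 [370. 260.] [0.651 0.452 0.09 ]
scene dust_brush 0.39 [162. 164.] [ 0.51  -0.467  0.02 ]
scene cork_block 0.71 [404. 225.] [0.387 0.504 0.035]
top dial 0.66 [290. 189.] [ 0.603 -0.094  0.1  ]
top stand 0.63 [252. 199.] [0.572 0.045 0.05 ]
top gouge_a 0.72 [282. 147.] [ 0.782 -0.071  0.01 ]
top gouge_a 0.63 [359. 255.] [ 0.36  -0.366  0.01 ]
top gouge_b 0.72 [282. 147.] [ 0.782 -0.071  0.01 ]
top gouge_b 0.63 [359. 255.] [ 0.36  -0.366  0.01 ]
top mallet 0.82 [376. 206.] [ 0.541 -0.408  0.1  ]
top wax 0.85 [150. 221.] [0.483 0.429 0.05 ]
top wax 0.4 [252. 
[... 301 characters left out ...]
t_pos': array([-1.42313341e+00,  3.58820685e-01,  1.51043636e+00, -2.16324700e-05,
        1.27249865e+00, -1.15090197e-01]), 'joint_vel': array([-2.55842471e-04, -1.73549807e-03, -6.04376452e-04,  9.83710948e-04,
       -1.03783029e-03,  3.78859273e-05]), 'joint_efforts': array([ 5.12327024e-04, -5.27603173e+01, -2.79049784e+01,  2.48148890e-04,
        1.49682041e-03,  2.20999982e-05]), 'eef_pos': array([ 0.15582693, -0.57935614,  0.23124058]), 'tcp_rot': array([ 9.91382085e-01,  1.31002114e-01, -1.16645602e-05, -8.13417181e-05]), 'force': array([-0.66850006,  0.40256717,  0.00611144]), 'torque': array([0.01451578, 0.04099643, 0.00292588]), 'gripper_force': 0.0, 'width': 1.001874817121045}
```

View pics/scene.png

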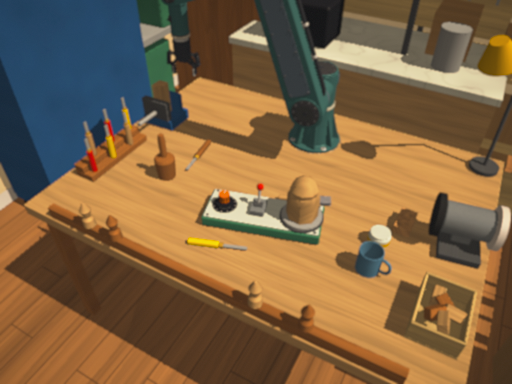

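View pics/top.png

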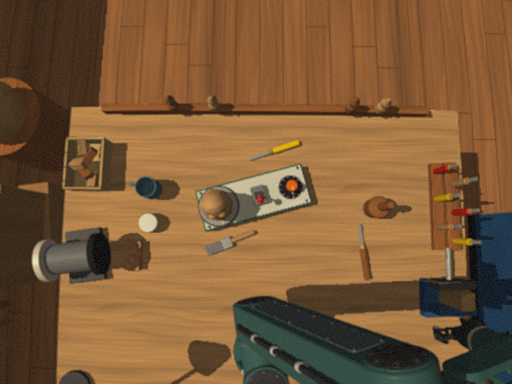

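The scene view shows the orange cap at about (225,197) and the lever's red ball at (260,187). In the top view the cap is at (291,186), the ball at (260,200) and the stand's corners are near (302,165), (311,201), (206,228) and (197,191).

```bash
python3 - <<'E'
from h import *
c=cam('top')
P=[toz(c,p,.05) for p in[(302,165),(311,201),(206,228),(197,191)]]
print(np.round(P,3), np.mean(P,0))
d=toz(c,(291,186),.109); print('dial',d)
im=c['im']; hsv=cv2.cvtColor(im,cv2.COLOR_BGR2HSV)[170:215,245:310]
for n,lo,hi in(('or',8,18),('red',0,4)):
    m=cv2.inRange(hsv,(lo,200,120),(hi,255,255)); ys,xs=np.nonzero(m)
    print(n,len(xs),xs.mean()+245,ys.mean()+170, toz(c,(xs.mean()+245,ys.mean()+170),.105 if n=='or' else .137))
v=P[0]+P[1]-P[2]-P[3]; print('yaw of stand y',np.degrees(np.arctan2(-v[1],-v[0]))-90)
s=env.state();print(R.from_quat(s['tcp_rot']).as_matrix().round(2))
im=env.get_image('wrist');print(np.round(im['mount'],3),im['fovy'])
E
```

```text
[[ 0.702 -0.143  0.05 ]
 [ 0.564 -0.176  0.05 ]
 [ 0.46   0.218  0.05 ]
 [ 0.599  0.255  0.05 ]] [0.58113757 0.03830815 0.05      ]
dial [ 0.61299568 -0.09492845  0.109     ]
or 90 291.2 184.72222222222223 [ 0.61819162 -0.09607057  0.105     ]
red 25 259.72 198.76 [0.56332422 0.01822786 0.137     ]
yaw of stand y 14.640221436284989
[[ 0.97  0.26  0.  ]
 [ 0.26 -0.97  0.  ]
 [ 0.   -0.   -1.  ]]
[[-0.001 -0.966 -0.259  0.065]
 [ 1.    -0.001 -0.001 -0.   ]
 [ 0.    -0.259  0.966 -0.142]
 [ 0.     0.     0.     1.   ]] 67.937604947976
```

>>> {"api": "play_rows", "payload": {
  "rows": [
    [0,0,0.1,0,0,0.05,0.0854],
    [0,0,0.3,0.05,0.05,0.06,0.0854],
    [0,0,0.45,0.09,0.09,0.06,0.0854],
    [0,0,0.6,0.13,0.135,0.06,0.0854],
    [0,0,0.75,0.17,0.18,0.06,0.0854],
    [0,0,0.9,0.21,0.22,0.06,0.0854],
    [0,0,1.05,0.25,0.26,0.06,0.0854],
    [0,0,1.2,0.3,0.31,0.06,0.0854],
    [0,0,1.31,0.34,0.35,0.06,0.0854],
    [0,0,1.31,0.38,0.39,0.06,0.0854],
    [0,0,1.31,0.42,0.43,0.06,0.0854],
    [0,0,1.31,0.462,0.477,0.05,0.0854]
  ]
}}

```text
t: 2.7
eef_pos: [0.6189, -0.1023, 0.2823]
tcp_rot: [0.706, 0.708, 0.0, 0.001]
force: [0.4, -0.9, -0.3]
width: 1.0
gripper_force: 0.0
```

>>> {"api": "play_rows", "payload": {
  "rows": [
    [0,0,0,0,0,0,0.0854],
    [0,0,0,0,0,0,0.0854]
  ]
}}

```text
t: 2.95
eef_pos: [0.6166, -0.1033, 0.2811]
tcp_rot: [0.706, 0.708, -0.001, -0.0]
force: [-0.2, 0.2, -0.6]
width: 1.0
gripper_force: 0.0
```

```bash
cat > look.py <<'E'
from h import *
import sys
c=cam('wrist',sys.argv[1]); s=env.state()
print(s['t'],s['eef_pos'].round(4),R.from_quat(s['tcp_rot']).as_matrix().round(3).tolist(),s['force'].round(2),s['joint_pos'].round(2))
hsv=cv2.cvtColor(c['im'],cv2.COLOR_BGR2HSV)
for n,lo,hi,z in(('or',6,18,.109),('red',0,4,.137)):
    m=cv2.inRange(hsv,(lo,190,90),(hi,255,255))
    k,l,st,ce=cv2.connectedComponentsWithStats(m)
    for i in np.argsort(-st[1:,4])[:2]+1: print(n,st[i],ce[i].round(1),toz(c,ce[i],z).round(4))
for k in('dial','dial_top','lock_tip'):
    for r in env.spot_in('wrist',k)[:1]: print(k,r)
E
python3 look.py w1.png
```

```text
3.0 [ 0.6164 -0.104   0.2814] [[-0.002, 1.0, -0.001], [1.0, 0.002, -0.0], [-0.0, -0.001, -1.0]] [-0.1  -0.02  0.46] [-0.28  0.36  1.39 -0.    1.4  -0.28]
or [237 152  35  37 927] [254.9 170.2] [ 0.6171 -0.0923  0.109 ]
red [181  43  27  24 510] [193.6  54.8] [0.5599 0.0209 0.137 ]
dial {'position': [253.0, 165.4], 'score': 0.59}
dial_top {'position': [233.4, 100.1], 'score': 0.6}
lock_tip {'position': [198.4, 58.1], 'score': 0.9}
```

View pics/w1.png

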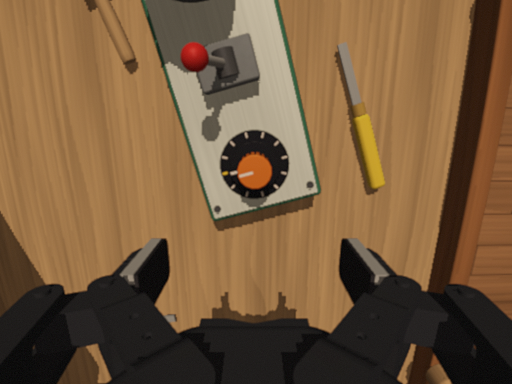

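```bash
python3 - <<'E'
from h import *
c=cam('wrist')
g=c['im'].max(2)
m=(g[120:205,210:300]<60).astype(np.uint8)
cn=max(cv2.findContours(m,cv2.RETR_EXTERNAL,2)[0],key=cv2.contourArea)
e=cv2.fitEllipse(cv2.convexHull(cn));print(e)
p=(e[0][0]+210,e[0][1]+120);print('skirt',p,toz(c,p,.066),toz(c,(254.5,164),.066))
# model-check: project cylinder cap silhouettes for candidates
hsv=cv2.cvtColor(c['im'],cv2.COLOR_BGR2HSV);o=cv2.inRange(hsv,(6,150,60),(20,255,255))[140:200,225:290]
print(cv2.boundingRect(o))
for ctr in [(.617,-.098),(.617,-.102),(.617,-.106)]:
  pts=[]
  for z in(.079,.109):
    for a in np.linspace(0,6.28,40): pts.append(proj(c,np.array([ctr[0]+.02*np.cos(a),ctr[1]+.02*np.sin(a),z])))
  pts=np.array(pts);print(ctr,pts.min(0)-[225,140],pts.max(0)-[225,140])
E
```

```text
((44.059242248535156, 43.08202362060547), (66.60738372802734, 67.63541412353516), 5.903110504150391)
skirt (254.05924224853516, 163.08202362060547) [ 0.61617767 -0.09213822  0.066     ] [ 0.61673259 -0.0933031   0.066     ]
(0, 10, 48, 38)
(0.617, -0.098) [12.01749882 13.01203818] [47.70578747 51.27782058]
(0.617, -0.102) [12.07446911 16.33477019] [47.650027  54.6785298]
(0.617, -0.106) [12.13130107 19.63894693] [47.5943714  58.05769135]
```

The wrist picture shows the skirt's centre at (254,163), the orange cap at (255,171), the white pointer on the yellow line, and the red ball at (194,55). That puts the dial axis at about (0.6165, -0.093).

>>> {"api": "play_rows", "payload": {
  "rows": [
    [0,0,0,0,0.011,-0.04,0.0854],
    [0,0,0,0,0.011,-0.09,0.0854],
    [0,0,0,0,0.011,-0.14,0.0854],
    [0,0,0,0,0.011,-0.18,0.0854],
    [0,0,0,0,0.011,-0.204,0.0854],
    [0,0,0,0,0.011,-0.204,0.0854],
    [0,0,0,0,0.011,-0.204,0.0854]
  ]
}}

```text
t: 4.08
eef_pos: [0.6177, -0.093, 0.0787]
tcp_rot: [0.707, 0.708, 0.0, 0.001]
force: [0.0, -0.6, 0.9]
width: 0.998
gripper_force: 0.0
```

```bash
python3 look.py w2.png
```

```text
4.125 [ 0.6181 -0.093   0.0791] [[-0.001, 1.0, 0.003], [1.0, 0.001, -0.001], [-0.001, 0.003, -1.0]] [-0.09 -0.57  0.11] [-0.26  0.55  1.6  -0.    0.98 -0.26]
or [ 210  212   84   93 5330] [253. 260.] [ 0.6168 -0.086   0.109 ]
dial {'position': [247.7, 242.6], 'score': 0.64}
dial_top {'position': [225.8, 136.9], 'score': 0.81}
lock_tip {'position': [161.5, 2.5], 'score': 0.63}
```

View pics/w2.png

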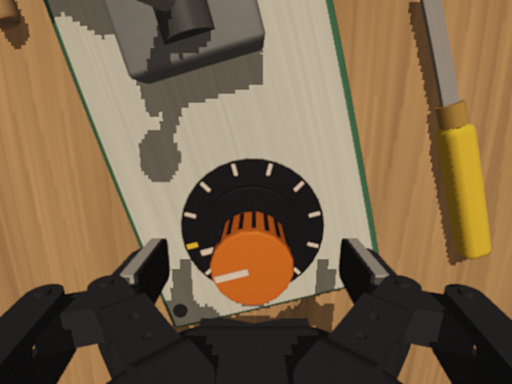

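```bash
python3 - <<'E'
from h import *
c=cam('wrist');print(toz(c,(252,266),.109),toz(c,(210,266),.109),toz(c,(294,266),.109),toz(c,(252,306),.109))
for z in(.109,.066):
  r=.02 if z>.1 else .032
  print([proj(c,np.array([.6165+r*a,-.093+r*b,z])).round() for a,b in((1,0),(-1,0),(0,1),(0,-1))])
E
```

```text
[ 0.61650707 -0.08867302  0.109     ] [ 0.59823166 -0.08869029  0.109     ] [ 0.63479319 -0.08872087  0.109     ] [ 0.61647893 -0.10900091  0.109     ]
[array([297., 275.]), array([206., 275.]), array([252., 232.]), array([252., 313.])]
[array([307., 236.]), array([198., 236.]), array([252., 183.]), array([252., 284.])]
```

The cap's top circle is centred near (252,266). Its apparent size puts the top at about 100 mm, so the cap sits low in its free play. I'll grip a bit lower.

>>> {"api": "play_rows", "payload": {
  "rows": [
    [0,0,0,-0.001,-0.001,-0.004,0.0854],
    [0,0,0,-0.001,-0.001,-0.006,0.0854],
    [0,0,0,-0.001,-0.001,-0.006,0.03],
    [0,0,0,-0.001,-0.001,-0.006,0.03],
    [0,0,0,-0.001,-0.001,-0.006,0.03],
    [0,0,0,-0.001,-0.001,-0.006,0.03],
    [0,0,0,-0.001,-0.001,-0.006,0.03],
    [0,0,0,-0.001,-0.001,-0.006,0.03]
  ],
  "newtons": 50
}}

```text
t: 5.32
eef_pos: [0.6164, -0.0933, 0.0716]
tcp_rot: [0.706, 0.708, 0.0, 0.0]
force: [2.4, 1.2, -1.2]
width: 0.451
gripper_force: 50.4
```

>>> {"api": "play_rows", "payload": {
  "rows": [
    [0,0,0,0,0,-0.001,0.03],
    [0,0,0,0,0,-0.002,0.03],
    [0,0,0,0,0,-0.002,0.03]
  ]
}}

```text
t: 5.7
eef_pos: [0.6164, -0.0933, 0.0695]
tcp_rot: [0.706, 0.708, 0.0, 0.0]
force: [2.7, 1.5, -0.2]
width: 0.455
gripper_force: 50.5
```

>>> {"api": "play_rows", "payload": {
  "rows": [
    [0,0,0,0,0,-0.001,0.03],
    [0,0,0,0,0,-0.0015,0.03],
    [0,0,0,0,0,-0.0015,0.03]
  ]
}}

```text
t: 6.08
eef_pos: [0.6165, -0.0934, 0.0687]
tcp_rot: [0.706, 0.708, 0.0, 0.0]
force: [2.1, 1.5, 6.3]
width: 0.454
gripper_force: 50.9
```

>>> {"api": "play_rows", "payload": {
  "rows": [
    [0,0,0,0,0,-0.001,0.03],
    [0,0,0,0,0,-0.0015,0.03],
    [0,0,0,0,0,-0.0015,0.03]
  ]
}}

```text
t: 6.45
eef_pos: [0.6165, -0.0934, 0.0677]
tcp_rot: [0.706, 0.708, 0.0, 0.0]
force: [0.6, 1.3, 10.3]
width: 0.453
gripper_force: 51.3
```

>>> {"api": "play_rows", "payload": {
  "rows": [
    [0,0,0,0,0,-0.001,0.03],
    [0,0,0,0,0,-0.0014,0.03],
    [0,0,0,0,0,-0.0014,0.03]
  ]
}}

```text
t: 6.82
eef_pos: [0.6165, -0.0934, 0.0667]
tcp_rot: [0.706, 0.708, 0.0, 0.001]
force: [0.7, 1.5, 13.2]
width: 0.451
gripper_force: 51.7
```

>>> {"api": "play_rows", "payload": {
  "rows": [
    [0,0,0,0,0,-0.0005,0.03],
    [0,0,0,0,0,-0.0005,0.03],
    [0,0,-0.05,0,0,-0.0005,0.03],
    [0,0,-0.1,0,0,-0.0005,0.03],
    [0,0,-0.15,0,0,-0.0005,0.03],
    [0,0,-0.15,0,0,-0.0005,0.03]
  ]
}}

```text
t: 7.58
eef_pos: [0.6169, -0.0934, 0.0665]
tcp_rot: [0.758, 0.653, 0.001, 0.001]
force: [0.2, 1.5, 14.1]
width: 0.453
gripper_force: 52.1
```

```bash
python3 - <<'E'
from h import *
s=env.state();print(s['force'],s['torque'],s['eef_pos'],R.from_quat(s['tcp_rot']).as_euler('xyz'))
E
```

```text
[ 0.18721908  1.50499409 14.09117014] [0.36580556 0.14819429 0.1697062 ] [ 0.61686987 -0.0934138   0.06647499] [3.13952263e+00 1.61644258e-04 1.42261805e+00]
```

>>> {"api": "play_rows", "payload": {
  "rows": [
    [0,0,-0.06,0,0,0,0.03],
    [0,0,-0.12,0,0,0,0.03],
    [0,0,-0.18,0,0,0,0.03],
    [0,0,-0.24,0,0,0,0.03],
    [0,0,-0.3,0,0,0,0.03],
    [0,0,-0.374,0,0,0,0.03],
    [0,0,-0.374,0,0,0,0.03]
  ]
}}

```text
t: 8.45
eef_pos: [0.6177, -0.0936, 0.0667]
tcp_rot: [0.866, 0.5, 0.001, 0.001]
force: [1.9, 1.5, 12.7]
width: 0.457
gripper_force: 52.1
```

```bash
python3 look.py w3.png; python3 - <<'E'
from h import *
s=env.state();print(s['force'],s['torque'],s['eef_pos'],R.from_quat(s['tcp_rot']).as_euler('xyz'))
E
```

```text
8.5 [ 0.6177 -0.0936  0.0666] [[0.499, 0.867, 0.004], [0.867, -0.499, -0.001], [0.001, 0.003, -1.0]] [ 1.49  1.59 13.55] [-0.26  0.57  1.61  0.    0.95  0.26]
or [ 211  215   88   98 5868] [255.6 266.1] [ 0.6229 -0.0846  0.109 ]
or [214 287   2   3   3] [214.3 288. ] [ 0.6039 -0.0848  0.109 ]
dial {'position': [251.9, 250.1], 'score': 0.95}
lock_tip {'position': [23.1, 82.9], 'score': 0.68}
[ 1.25530281  2.00559712 13.81257926] [ 0.33070129 -0.1083413   0.0007513 ] [ 0.6176659  -0.09362777  0.06663805] [ 3.13821361e+00 -1.19850482e-03  1.04871446e+00]
```

View pics/w3.png

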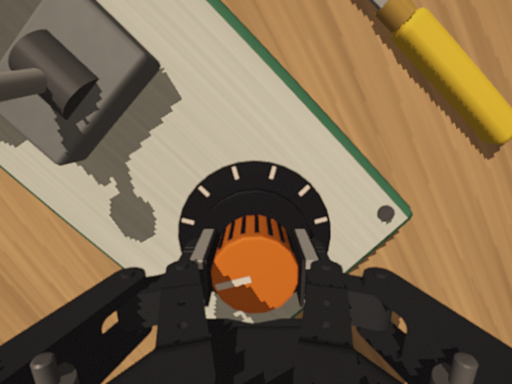

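One click is done: the cap's mark at (232,284) turned with the gripper, and the moment is near zero. I'll go on with the next clicks.

>>> {"api": "play_rows", "payload": {
  "rows": [
    [0,0,-0.06,0,0,-0.0003,0.03],
    [0,0,-0.12,0,0,-0.0003,0.03],
    [0,0,-0.18,0,0,-0.0003,0.03],
    [0,0,-0.24,0,0,-0.0003,0.03],
    [0,0,-0.3,0,0,-0.0003,0.03],
    [0,0,-0.36,0,0,-0.0003,0.03],
    [0,0,-0.42,0,0,-0.0003,0.03],
    [0,0,-0.48,0,0,-0.0003,0.03],
    [0,0,-0.524,0,0,-0.0003,0.03],
    [0,0,-0.524,0,0,-0.0003,0.03]
  ]
}}

```text
t: 9.9
eef_pos: [0.6186, -0.0943, 0.0667]
tcp_rot: [0.966, 0.259, 0.002, 0.002]
force: [2.9, -0.4, 13.9]
width: 0.453
gripper_force: 52.1
```

```bash
cat > st.py <<'E'
from h import *
s=env.state();print(s['force'].round(2),s['torque'].round(3),s['eef_pos'].round(4),R.from_quat(s['tcp_rot']).as_euler('xyz').round(4))
E
python3 st.py
```

```text
[ 2.86 -0.42 13.87] [ 0.075 -0.337 -0.02 ] [ 0.6186 -0.0943  0.0667] [ 3.1373 -0.0038  0.5243]
```

>>> {"api": "play_rows", "payload": {
  "rows": [
    [0,0,-0.06,-0.0005,0,-0.0001,0.03],
    [0,0,-0.12,-0.0005,0,-0.0001,0.03],
    [0,0,-0.18,-0.0005,0,-0.0001,0.03],
    [0,0,-0.24,-0.0005,0,-0.0001,0.03],
    [0,0,-0.3,-0.0005,0,-0.0001,0.03],
    [0,0,-0.36,-0.0005,0,-0.0001,0.03],
    [0,0,-0.42,-0.0005,0,-0.0001,0.03],
    [0,0,-0.48,-0.0005,0,-0.0001,0.03],
    [0,0,-0.524,-0.0005,0,-0.0001,0.03],
    [0,0,-0.524,-0.0005,0,-0.0001,0.03]
  ]
}}

```text
t: 11.15
eef_pos: [0.619, -0.0954, 0.0668]
tcp_rot: [1.0, 0.0, 0.004, 0.002]
force: [3.5, -3.6, 12.2]
width: 0.453
gripper_force: 52.0
```

```bash
python3 st.py
```

```text
[ 3.54 -3.63 12.22] [-0.474 -0.534 -0.031] [ 0.619  -0.0954  0.0668] [ 3.1382e+00 -7.2000e-03  5.0000e-04]
```

>>> {"api": "play_rows", "payload": {
  "rows": [
    [0,0,0,0.001,-0.001,-0.0006,0.03],
    [0,0,0,0.001,-0.001,-0.0006,0.03]
  ]
}}

```text
t: 11.4
eef_pos: [0.619, -0.0955, 0.0661]
tcp_rot: [1.0, 0.0, 0.003, 0.001]
force: [1.3, -1.0, 15.9]
width: 0.458
gripper_force: 52.0
```

```bash
python3 look.py w4.png; python3 st.py
```

```text
11.45 [ 0.6191 -0.0955  0.0662] [[1.0, 0.001, 0.005], [0.001, -1.0, -0.002], [0.005, 0.002, -1.0]] [ 2.2  -0.51 15.4 ] [-0.26  0.57  1.61 -0.    0.95  1.31]
or [ 211  216   87   96 5688] [255.4 266.9] [ 0.6289 -0.0959  0.109 ]
dial {'position': [254.9, 248.7], 'score': 0.78}
dial_top {'position': [194.0, 205.8], 'score': 0.74}
lock_tip {'position': [26.0, 322.3], 'score': 0.65}
[ 2.29 -1.18 15.46] [ 0.021 -0.278  0.016] [ 0.6191 -0.0955  0.0662] [ 3.1396e+00 -5.4000e-03  8.0000e-04]
```

View pics/w4.png

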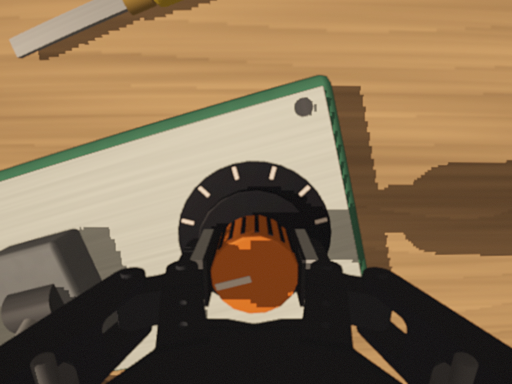

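The cap's mark is still at the same place in the gripper, (232,284), so it hasn't slipped and three clicks are done. Now the fourth.

>>> {"api": "play_rows", "payload": {
  "rows": [
    [0,0,-0.06,0,0,0,0.03],
    [0,0,-0.12,0,0,0,0.03],
    [0,0,-0.18,0,0,0,0.03],
    [0,0,-0.24,0,0,0,0.03],
    [0,0,-0.3,0,0,0,0.03],
    [0,0,-0.36,0,0,0,0.03],
    [0,0,-0.42,0,0,0,0.03],
    [0,0,-0.48,0,0,0,0.03],
    [0,0,-0.522,0,0,0,0.03],
    [0,0,-0.522,0,0,0,0.03]
  ]
}}

```text
t: 12.85
eef_pos: [0.6189, -0.0966, 0.0662]
tcp_rot: [0.966, -0.258, 0.003, 0.001]
force: [0.4, -5.4, 15.1]
width: 0.453
gripper_force: 52.2
```

```bash
python3 look.py w5.png; python3 st.py
```

```text
12.9 [ 0.6189 -0.0967  0.0663] [[0.867, -0.498, 0.005], [-0.498, -0.867, -0.004], [0.006, 0.001, -1.0]] [ 0.84 -5.05 15.23] [-0.26  0.57  1.61 -0.    0.95  1.83]
or [ 211  215   88   97 5677] [255.9 266.9] [ 0.6269 -0.1022  0.109 ]
dial {'position': [254.1, 247.1], 'score': 0.56}
dial_top {'position': [230.5, 218.1], 'score': 0.73}
lock_tip {'position': [65.1, 63.0], 'score': 0.57}
[ 1.25 -4.97 15.81] [-0.758 -0.133  0.024] [ 0.6188 -0.0966  0.0662] [ 3.141  -0.0063 -0.5208]
```

>>> {"api": "play_rows", "payload": {
  "rows": [
    [0,0,0,0,-0.001,0.001,0.03],
    [0,0,0,0,-0.001,0.002,0.03],
    [0,0,0,0,-0.001,0.003,0.03],
    [0,0,0,0,-0.001,0.0042,0.03],
    [0,0,0,0,-0.001,0.0042,0.03]
  ]
}}

```text
t: 13.68
eef_pos: [0.6187, -0.0967, 0.069]
tcp_rot: [0.966, -0.258, 0.003, 0.0]
force: [5.9, -2.3, 4.7]
width: 0.457
gripper_force: 51.1
```

```bash
python3 st.py
```

```text
[ 5.87 -2.33  4.7 ] [-0.328 -0.832 -0.004] [ 0.6187 -0.0967  0.069 ] [-3.1411 -0.0051 -0.5212]
```

>>> {"api": "play_rows", "payload": {
  "rows": [
    [0,0,0,0,0,0.0015,0.03],
    [0,0,0,0,0,0.0015,0.03],
    [0,0,0,0,0,0.0015,0.0854],
    [0,0,0,0,0,0.0015,0.0854],
    [0,0,0,0,0,0.0015,0.0854],
    [0,0,0,0,0,0.0015,0.0854],
    [0,0,0,0,0,0.0015,0.0854],
    [0,0,0,0,0,0.04,0.0854],
    [0,0,0,0,0,0.09,0.0854],
    [0,0,0,0,0,0.14,0.0854],
    [0,0,0,0,0,0.19,0.0854],
    [0,0,0,0,0,0.2,0.0854]
  ]
}}

```text
t: 15.18
eef_pos: [0.6187, -0.0959, 0.2722]
tcp_rot: [0.966, -0.258, 0.004, -0.0]
force: [0.9, 0.3, -0.4]
width: 0.997
gripper_force: 0.0
```

>>> {"api": "play_rows", "payload": {
  "rows": [
    [0,0,0,0,0,0,0.0854],
    [0,0,0,0,0,0,0.0854]
  ]
}}

```text
t: 15.42
eef_pos: [0.6153, -0.0951, 0.2658]
tcp_rot: [0.966, -0.258, -0.002, -0.0]
force: [0.2, 0.3, -0.7]
width: 1.002
gripper_force: 0.0
```

```bash
python3 look.py w6.png
```

```text
15.475 [ 0.6153 -0.0951  0.2656] [[0.867, -0.498, -0.004], [-0.498, -0.867, 0.001], [-0.004, 0.001, -1.0]] [ 0.37  0.06 -1.86] [-0.26  0.37  1.41  0.    1.37  1.83]
or [236 161  36  36 951] [254.5 178. ] [ 0.6184 -0.0977  0.109 ]
red [176 274  21  21 326] [185.7 284. ] [0.5595 0.0219 0.137 ]
dial {'position': [251.3, 172.2], 'score': 0.83}
dial_top {'position': [189.6, 278.3], 'score': 0.67}
lock_tip {'position': [187.7, 278.9], 'score': 0.75}
```

View pics/w6.png

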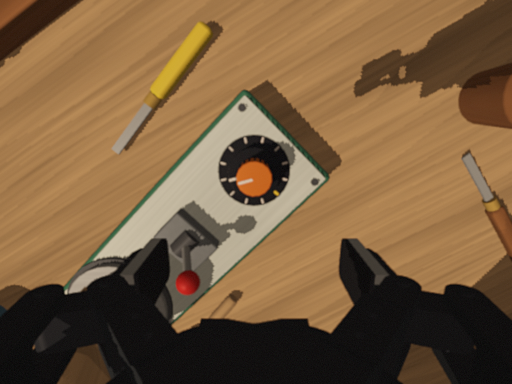

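The yellow line is at (277,193) and the pointer at about (232,180), four scale lines clockwise of it, and the fingers are clear of the dial. The red ball is at (186,284). Next is the lever, pushed with the fingers shut.

>>> {"api": "play_rows", "payload": {
  "rows": [
    [0,0,0.12,-0.02,0.02,0.01,0.0],
    [0,0,0.24,-0.04,0.04,0.01,0.0],
    [0,0,0.36,-0.06,0.06,0.01,0.0],
    [0,0,0.48,-0.08,0.08,0.01,0.0],
    [0,0,0.6,-0.103,0.103,0.01,0.0],
    [0,0,0.72,-0.103,0.103,0.0,0.0],
    [0,0,0.776,-0.103,0.103,-0.03,0.0],
    [0,0,0.776,-0.103,0.103,-0.07,0.0],
    [0,0,0.776,-0.103,0.103,-0.11,0.0],
    [0,0,0.776,-0.103,0.103,-0.15,0.0],
    [0,0,0.776,-0.103,0.103,-0.15,0.0],
    [0,0,0.776,-0.103,0.103,-0.15,0.0]
  ]
}}

```text
t: 17.12
eef_pos: [0.5142, 0.0076, 0.1186]
tcp_rot: [0.992, 0.127, 0.0, 0.0]
force: [-0.2, -0.4, 1.0]
width: 0.002
gripper_force: 0.0
```

```bash
python3 look.py w7.png
```

```text
17.175 [0.5148 0.0075 0.1192] [[0.968, 0.252, 0.002], [0.252, -0.968, -0.0], [0.002, 0.001, -1.0]] [ 0.48 -0.23 -0.18] [-0.12  0.37  1.82  0.    0.95  1.2 ]
or [ 417   71   94   73 4624] [467.  107.7] [ 0.6117 -0.0817  0.109 ]
red [ 228  132   58   58 2526] [256.4 160.9] [0.5604 0.0187 0.137 ]
dial {'position': [445.5, 107.5], 'score': 0.89}
dial_top {'position': [249.7, 104.5], 'score': 0.78}
lock_tip {'position': [257.7, 156.2], 'score': 0.97}
```

View pics/w7.png

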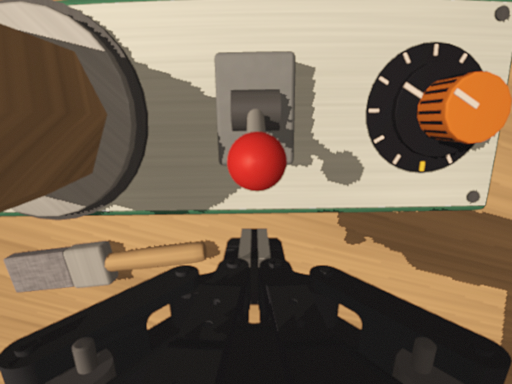

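The ball at (256,161) is straight ahead of the shut fingers at (255,235). The dial's pointer at (412,88) is four lines clockwise of the yellow one at (422,166), so I'll push now.

>>> {"api": "play_rows", "payload": {
  "rows": [
    [0,0,0,0.015,0.004,-0.003,0.0],
    [0,0,0,0.025,0.0065,-0.003,0.0],
    [0,0,0,0.033,0.0085,-0.003,0.0],
    [0,0,0,0.04,0.0105,-0.003,0.0],
    [0,0,0,0.047,0.012,-0.003,0.0],
    [0,0,0,0.054,0.014,-0.003,0.0],
    [0,0,0,0.061,0.016,-0.003,0.0],
    [0,0,0,0.068,0.0175,-0.003,0.0],
    [0,0,0,0.075,0.0195,-0.003,0.0],
    [0,0,0,0.075,0.0195,-0.003,0.0]
  ]
}}

```text
t: 18.58
eef_pos: [0.5893, 0.0273, 0.1148]
tcp_rot: [0.992, 0.127, 0.0, -0.0]
force: [0.8, 0.4, -0.6]
width: -0.001
gripper_force: 0.0
```

```bash
python3 look.py w8.png
```

```text
18.625 [0.589  0.0272 0.1148] [[0.968, 0.252, 0.001], [0.252, -0.968, 0.0], [0.001, 0.0, -1.0]] [-0.4  -0.6   0.39] [-0.07  0.47  1.66  0.    1.01  1.24]
or [ 405  197   85   70 3530] [450.3 232.4] [ 0.6211 -0.0793  0.109 ]
or [445 199   4   2   6] [446.5 199.5] [ 0.6384 -0.0688  0.109 ]
red [ 228  184   55   57 2356] [255.1 211.8] [0.6142 0.0335 0.137 ]
dial {'position': [434.5, 224.3], 'score': 0.74}
dial_top {'position': [232.5, 197.0], 'score': 0.86}
lock_tip {'position': [255.6, 210.5], 'score': 0.72}
```

>>> {"api": "play_rows", "payload": {
  "rows": [
    [0,0,0,0.003,0.001,0,0.0],
    [0,0,0,0.006,0.0015,0,0.0],
    [0,0,0,0.006,0.0015,0,0.0]
  ]
}}

```text
t: 19.15
eef_pos: [0.592, 0.0283, 0.1143]
tcp_rot: [0.992, 0.127, -0.003, -0.0]
force: [-6.2, -2.3, 3.9]
width: 0.0
gripper_force: 3.9
```

Firm contact with the stop. Backing off and checking.

>>> {"api": "play_rows", "payload": {
  "rows": [
    [0,0,0,-0.01,-0.003,0,0.0],
    [0,0,0,-0.04,-0.01,0,0.0],
    [0,0,0,-0.08,-0.02,0.005,0.0],
    [0,0,0,-0.08,-0.02,0.05,0.0],
    [0,0,0,-0.08,-0.02,0.1,0.0],
    [0,0,0,-0.08,-0.02,0.1,0.0],
    [0,0,0,-0.08,-0.02,0.1,0.0]
  ]
}}

```text
t: 20.02
eef_pos: [0.5143, 0.0087, 0.2146]
tcp_rot: [0.992, 0.127, 0.0, -0.0]
force: [-0.4, -0.0, -0.3]
width: -0.004
gripper_force: 0.0
```

```bash
python3 look.py w9.png
```

```text
20.075 [0.5137 0.0087 0.2138] [[0.968, 0.252, -0.001], [0.252, -0.968, 0.0], [-0.001, -0.001, -1.0]] [-0.07  0.27 -0.44] [-0.12  0.25  1.72  0.    1.17  1.2 ]
or [ 364   89   55   47 1792] [393.3 112.2] [ 0.6132 -0.0869  0.109 ]
red [240  47  33  36 902] [255.7  64.6] [0.6146 0.0336 0.137 ]
dial {'position': [382.2, 113.9], 'score': 0.77}
dial_top {'position': [211.8, 110.3], 'score': 0.78}
lock_tip {'position': [256.5, 68.2], 'score': 0.9}
```

View pics/w9.png

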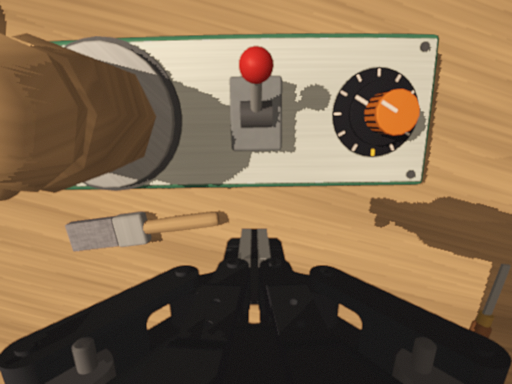

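The red ball at (256,65) leans over to the locked side, up against its stop. The pointer at (362,100) is four lines clockwise of yellow at (373,152), and nothing is being touched.

```bash
python3 -c "
from plant import env
print(env.close_job())"
```

```text
the job is handed in; nothing more can be done
None
```

I turned the dial four clicks clockwise and released it. I then pushed the red lever over to its stop, drew the arm clear and handed the job in; the hand-in call returned no verdict.

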